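# Start the key cutting machine

## Task

Get the key cutting machine running: swing its clear guard fully down, then turn the rotary speed selector from its off position to the middle click position without letting it reach the third, and after that flip the long motor toggle away to on. Leave the short lamp toggle as it is and do not disturb the padlock, the brush or the spray can.

Things in the scene. Friction and masses are not known exactly. Their poses are not given: they have to be found in the camera images.
- machine: The key cutting machine, fixed to the bench: a grey base 300 (x) x 280 (y) x 55 high with a dark motor housing 120 x 270 along its far side, top 155 high, and two key vices in front of it. Origin: centre of its underside; its -x side is the operator's front.
- guard (a joint): Hinge of the clear bent plastic guard over the cutter, rad: 0 = fully down on its stop, larger = raised (stop at 1.15); it starts raised by 0.75 to 1.1. The hinge is stiff: the guard stays where it is left; moving it down takes a few newtons at the bar.
- guard_hinge (a point): Point on the guard's hinge line, at its middle. The line runs along the machine's y axis, 30 mm behind (+x) the machine's origin and 165 above the bench. The guard is 250 wide and reaches 160 mm forward and 80 below this line when down.
- guard_bar (a point): Middle of the guard's steel handle bar: round, 12 thick, 120 long along the machine's y axis, on two end posts, its centre line 35 mm off the guard's outer face. With the guard down it lies 137.5 mm in front of (machine -x) and 10 above the hinge line; raising the guard swings it up and back on an arc of radius 138 mm. Axes: the guard's, parallel to the machine's when down.
- selector_box: Grey steel box 130 x 130 x 75 high, fixed to the bench, with the one rotary handle on top and three black marks around it (left, straight ahead, right). It may stand on either side of the machine. Origin: centre of its underside; x points away from the operator, to the middle mark.
- selector (a joint): Angle of the rotary speed selector, rad, growing clockwise seen from above. Sprung click positions: 0 = off (pointer at the left mark), 1.0 = middle (pointer at the middle mark, along the box's +x), 2.0 = third. Released, it snaps to the nearest. Turning it takes up to about 0.2 N m. It starts off.
- selector_grip (a point): Point on the selector's axis (box centre) at gripping height, 105 above the bench. The black handle is a bar 52 long, 14 wide, from 14 below to 12 above this point, on a round foot 44 across. Axes turn with the handle: z up, parallel to the box's at joint value 0. The bar lies along the box's x turned (1.0 - joint value) rad counter-clockwise; its nose has a white line.
- toggle_box: Grey steel box 130 x 130 x 75 high, fixed to the bench, with two steel toggles on top, 66 mm apart along the box's y. It stands on the other side of the machine from the selector box. Origin: centre of its underside; x points away from the operator.
- motor_toggle (a joint): Angle of the long motor toggle, rad: 0 = off, leaning 0.45 rad towards the operator (box -x); 0.9 = on, leaning 0.45 rad away (box +x). Over-centre spring: past upright (0.45) it snaps over by itself. Takes about 3 to 4 N near the tip; released short of upright it falls back to off.
- motor_toggle_tip (a point): Tip of the long motor toggle: a round steel bat 70 long from its pivot, 15 thick near the tip.
- motor_toggle_pivot (a point): Pivot of the motor toggle, 33 mm to the left (box +y) of the box's centre and 77 above the bench; it swings about the box's y axis.
- lamp_toggle (a joint): Angle of the short lamp toggle, rad, 0 = off as found, 0.9 = on. To be left alone.
- lamp_toggle_tip (a point): Tip of the short lamp toggle: 30 long, 10 thick, 33 mm to the right (box -y) of the box's centre.
- spray_can: Spray can, 54 diameter, 150 high, standing loose. Origin at the centre of its foot. Bystander.
- brush: Wooden hand brush about 170 long, lying loose. Origin: middle of its underside. Bystander.
- padlock: Brass padlock 45 x 50 x 22 with a steel shackle on its +x side, lying loose. Origin: centre of the underside of its brass body. Bystander.
Not all that is in view belongs to the job. Leave any blue or green look-alike of the toggle_box alone.

How it is judged:
On the way, in this order (a step that is already met when the one before it is completed fails the run):
1. the guard is fully down (value of joint guard below 0.07 rad), for 0.2 s.
2. with the guard down, the selector is at its middle click position (value of joint guard below 0.07 rad and value of joint selector between 0.88 and 1.12 rad), for 0.3 s.
3. then the long motor toggle is flipped on (all of step 2 and value of joint motor_toggle above 0.75 rad), for 0.2 s.
At the end, for the whole second after the job is handed in: The guard is down within 0.07 rad of its stop, the selector rests within 0.12 rad of its middle click position (1.0 rad), the long motor toggle is on (over 0.75 rad), the lamp toggle is still off (under 0.2 rad), and padlock, brush and spray can lie within 20 mm of where they were (all of step 3 and value of joint lamp_toggle below 0.2 rad and distance of each of spray_can, brush, padlock from where it was at the start of the episode below 0.02 m); the robot touches nothing.
It fails at once if the selector is turned on to its third position (value of joint selector above 1.6 rad).
It fails at once if the lamp toggle is flipped (value of joint lamp_toggle above 0.45 rad).
It fails at once if a bystander object is disturbed (moved more than 20 mm) (distance of any of spray_can, brush, padlock from where it was at the start of the episode above 0.02 m).
It also fails if it takes over 58 s, if anything falls off the work surface, if the arm or the gripper's body presses on something with over 40 N, if the wrist force passes 120 N, or if a joint passes its speed limit or range.

## Robot

A 7-joint arm with a two-finger parallel gripper is mounted at the origin on the work surface. World frame = base frame: x ahead of the robot, y to its left, z up, the work surface at z = 0. Lengths are in m, angles in rad, forces in N, time in s.
With the tool pointing down it reaches from about 0.425 to 1.025 m from the base axis. Payload 9.4 kg.
Tool frame: the origin (TCP) lies on the centre line of the jaws, within the pads' length; the fingertips stand ahead of it and the grasp point (between the pads) lies 3 mm ahead of it (ctrl.tcp_to_tips is the z of the fingertips in the tool frame, in m); z points along the fingers, y is the line along which they close (so a half turn about z gives the same grasp; the last joint's range is limited). The gripper opens to 93 mm and grips with 3 to 60 N. Pads are 15 mm wide; open, the fingers measure 128 mm over their backs; the gripper's body (75 mm by 188 mm) begins 65 mm behind the grasp point.
Start: joints at [1.199, 0.599, -0.003, 1.599, 0.002, 0.943, -0.08], TCP at [0.211, -0.694, 0.241] pointing down, gripper open.
Joint ranges: [-2.57, 2.57], [-0.35, 1.97], [-1.29, 1.29], [0.11, 2.56], [-1.05, 4.19], [0.11, 1.86], [-2.63, 2.63]. Speed limits (rad/s): [2.22, 2.22, 3.01, 3.01, 3.14, 3.14, 3.14].

## Interface

Orientations are given as a 3x3 rotation matrix whose columns are the frame's x, y, z axes.
In Python, from rig import ctrl gives the robot as it stands. The module is installed in compiled form; this text tells all that it offers. Calls block until the motion is done:
- ctrl.move_pose(position, orientation): joint-space move of the TCP to a pose.
- ctrl.servo_line(position, orientation=None, velocity=0.15, force_limit=None): straight line of the TCP; orientation=None keeps the orientation; velocity is the mean speed in m/s. With force_limit (N) it stops when the force on the tool has changed by that much, and returns True; else False.
- ctrl.goto_joints(angles): joint-space move.
- ctrl.open_gripper() and ctrl.grab(grip_force=None): open the fingers fully, or close them until they stop; grip_force is the grip in N (None keeps the last).
- ctrl.pause(seconds).
- ctrl.ik(position, orientation): joint angles nearest the present ones, or None.
- ctrl.camera(name): name is "side" or "top" or "wrist"; returns a dict with "frame" (420x560x3 uint8, red, green, blue), "range_z" (420x560 float32, m along the optical axis (not along the pixel's ray), 0 where there is no reading), "K" (3x3 intrinsics, pixels), "R" (3x3) and "t" (3): a world point X has camera coordinates R X + t; the wrist camera has in their place "mount" (4x4, takes a point from camera to tool coordinates, whose origin is the TCP and whose axes are the flange's). Camera axes: x right, y down, z forward; pixel columns grow to the right and rows downward; lengths in m; the calibration is good to about 2 mm. A picture is of the moment at which its call begins: read the wrist's pose just before it.
A pose or a line that the arm cannot do raises ctrl.IKError and nothing moves.
- ctrl.sign_off(): hands the job in; it is judged then, once.
Trained networks look in the newest picture that a camera, given by its name, has taken for a name from the list of things; names that differ only in an ending like _2 or _b are one class to them, and where a whole thing is asked for, a point or a joint stands for the part that bears it (a point fixed in the world has none). Each returns a list of dicts, best first, with "score" (0 to 1); they miss things now and then, are a little off and sometimes report something else, mostly with a low value. They report only what shows in the picture. A call takes as long as a camera call. They do not tell look-alikes from the thing itself.
- ctrl.search_frame(label, camera): "xyz" ([x, y, z] in m, in the coordinates of the camera as it stood for that picture, good to about 4 mm: the middle of the surface that is visible of it).
Readings, each from a call of its own:
- ctrl.read_t(): time.
- ctrl.read_q(): joint angles.
- ctrl.read_dq(): joint speeds.
- ctrl.read_joint_efforts(): joint torques, N m.
- ctrl.read_tcp_pos(): TCP position.
- ctrl.read_eef_rot(): TCP orientation.
- ctrl.read_contact_force(): force on the tool from outside, world axes, zero at the start.
- ctrl.read_wrist_torque(): the same for the moment, N m.
- ctrl.read_grip_width(): finger opening in m.
- ctrl.read_grasp_force(): force on a finger pad.
Only numpy, scipy, OpenCV 4.12 (cv2) and the standard library are available. Lean on these libraries where they do the work, as an engineer would, in place of code of your own. Each camera call takes 0.05 s, during which the arm holds its last target. There are 200 camera calls.

## Working session

There is one attempt and no reset: what is moved stays moved. The work goes in short steps, each a Python script; the robot and the scene stay as the last script left them, time stands still between calls to the robot, and variables do not carry over. Pictures are saved under pics/ and viewed, at most 10 in all, crops included, and the job is handed in when it is done.

```bash
mkdir -p pics; cat > h.py <<'E'
import numpy as np, cv2
from rig import ctrl
def cloud(c):
    h,w=c["range_z"].shape; v,u=np.mgrid[:h,:w]; z=c["range_z"]; K=c["K"]
    p=np.stack([(u-K[0,2])*z/K[0,0],(v-K[1,2])*z/K[1,1],z],-1)
    P=(p-c["t"])@c["R"]   # R^T (p-t)
    P[z==0]=np.nan
    return P
def w(c,p): return c["R"].T@(np.array(p)-c["t"])
E
python3 - <<'E'
from h import *
for n in("top","side"):
    c=ctrl.camera(n); cv2.imwrite(f"pics/{n}0.png",c["frame"][...,::-1]); np.savez(n+"0.npz",**{k:c[k] for k in("frame","range_z","K","R","t")})
    for l in("machine","guard_bar","selector_box","selector_grip","toggle_box","motor_toggle_tip","lamp_toggle_tip","spray_can","brush","padlock"):
        print(n,l,[(np.round(w(c,d["xyz"]),3).tolist(),round(d["score"],2)) for d in ctrl.search_frame(l,n)][:4])
print(ctrl.tcp_to_tips,ctrl.read_t())
E
```

```text
top machine [([0.566, -0.026, 0.179], 0.87)]
top guard_bar [([0.54, -0.028, 0.251], 0.8)]
top selector_box [([0.424, -0.362, 0.074], 0.62)]
top selector_grip [([0.422, -0.373, 0.104], 0.8)]
top toggle_box [([0.451, 0.343, 0.077], 0.91), ([0.25, 0.299, 0.072], 0.69), ([0.607, 0.5, 0.073], 0.69), ([0.326, 0.524, 0.072], 0.67)]
top motor_toggle_tip [([0.219, 0.335, 0.121], 0.62), ([0.431, 0.378, 0.13], 0.57), ([0.59, 0.535, 0.125], 0.48)]
top lamp_toggle_tip []
top spray_can [([0.661, 0.317, 0.134], 0.58), ([0.422, -0.371, 0.107], 0.23), ([0.43, 0.378, 0.125], 0.17)]
top brush [([0.693, -0.293, 0.015], 0.89), ([0.541, -0.027, 0.25], 0.72), ([0.422, -0.37, 0.108], 0.54)]
top padlock [([0.387, -0.085, 0.022], 0.9)]
side machine [([0.554, 0.026, 0.118], 0.65)]
side guard_bar [([0.526, -0.009, 0.251], 0.87), ([0.377, -0.081, 0.02], 0.58)]
side selector_box [([0.409, -0.346, 0.07], 0.58)]
side selector_grip [([0.421, -0.371, 0.101], 0.78)]
side toggle_box [([0.588, 0.523, 0.069], 0.76), ([0.232, 0.328, 0.079], 0.73), ([0.437, 0.364, 0.068], 0.68), ([0.324, 0.532, 0.072], 0.68)]
side motor_toggle_tip [([0.21, 0.342, 0.123], 0.69), ([0.291, 0.566, 0.128], 0.46)]
side lamp_toggle_tip []
side spray_can [([0.65, 0.332, 0.102], 0.56)]
side brush []
side padlock [([0.375, -0.083, 0.021], 0.91)]
0.022 1.1
```

View pics/top0.png

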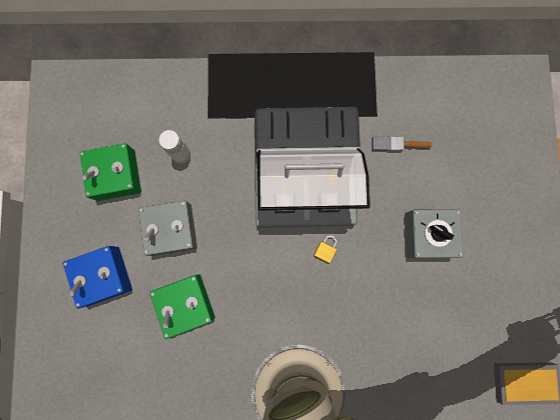

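View pics/side0.png

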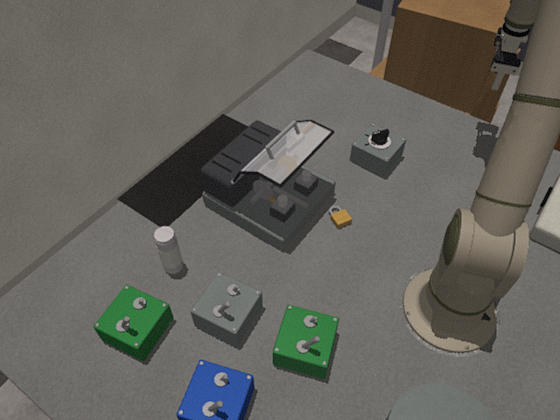

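```bash
python3 - <<'E'
from h import *
D={n:np.load(n+"0.npz") for n in("top","side")}
C={n:cloud(D[n]) for n in D}
def rect(n,ctr,r,z0,z1,col=None):
    P=C[n]; m=(np.hypot(P[...,0]-ctr[0],P[...,1]-ctr[1])<r)&(P[...,2]>z0)&(P[...,2]<z1)
    q=P[m]; (cx,cy),(a,b),ang=cv2.minAreaRect((q[:,:2]*1000).astype(np.float32)); return np.round([cx,cy,a,b,ang],1),len(q),np.round(np.median(q[:,2]),4)
for n in D:
    print(n,"selbox",rect(n,(.424,-.365),.11,.068,.08))
    print(n,"handle",rect(n,(.422,-.371),.05,.108,.125))
    print(n,"togbox",rect(n,(.451,.343),.1,.066,.083))
    print(n,"motor",rect(n,(.431,.378),.05,.12,.15), "lamp", rect(n,(.451,.312),.04,.092,.12))
    print(n,"housing",rect(n,(.68,-.02),.2,.147,.162))
    print(n,"base",rect(n,(.5,-.02),.3,.047,.060))
    P=C[n]
# guard bar
P=C["top"]; print("bar row"); 
for v in range(160,176,2): print(v,np.round(P[v,[295,315,335]],3).tolist())
q=P[(np.hypot(P[...,0]-.54,P[...,1]+.027)<.09)&(P[...,2]>.235)]
print(np.c_[q.min(0),q.max(0)])
for n,b in(("top",(395,195,85,75)),):
    im=D[n]["frame"][b[1]:b[1]+b[3],b[0]:b[0]+b[2],::-1]; a=cv2.resize(im,None,fx=5,fy=5,interpolation=2)
    im=D[n]["frame"][100:240,245:380,::-1]; c=cv2.resize(im,(360,375),interpolation=2)
    cv2.imwrite("pics/crop.png",np.hstack([a,c]))
E
```

```text
top selbox (array([ 426.6, -379.2,  131.3,  126.7,   89.2]), 2018, np.float64(0.0742))
top handle (array([ 429.6, -375.9,   58.5,   14.9,   56. ]), 129, np.float64(0.1152))
top togbox (array([452.9, 349.5, 130.1, 130.9,   8.4]), 2279, np.float64(0.0742))
top motor (array([422.9, 377.1,  11.5,  18.5,  89. ]), 41, np.float64(0.1366)) lamp (array([447.5, 315.1,   8.2,   8.2,  49.9]), 12, np.float64(0.1023))
top housing (array([ 6.983e+02, -2.860e+01,  1.079e+02,  2.664e+02,  4.000e-01]), 4130, np.float64(0.1541))
top base (array([ 558.7, -104.1,  431.3,  216. ,   88.7]), 1611, np.float64(0.0536))
side selbox (array([ 422.1, -378.2,  138.6,  131.6,   89.9]), 914, np.float64(0.0746))
side handle (array([ 422.9, -376.8,   58. ,   17.3,   60.2]), 77, np.float64(0.115))
side togbox (array([449.5, 349.5, 133. , 132.4,   8.4]), 2457, np.float64(0.0741))
side motor (array([419.6, 380.8,  19.6,  12.1,  21.8]), 43, np.float64(0.1366)) lamp (array([443.3, 316.6,   7.9,   6.2,   6.8]), 14, np.float64(0.101))
side housing (array([691. , -28.4, 123.5, 271.5,   1.3]), 2162, np.float64(0.1543))
side base (array([ 595.5, -102.2,  436.6,  297.8,   89. ]), 2791, np.float64(0.0542))
bar row
160 [[0.593, 0.009, 0.23], [0.593, -0.038, 0.226], [0.591, -0.084, 0.231]]
162 [[0.586, 0.009, 0.236], [0.587, -0.038, 0.231], [0.586, -0.084, 0.233]]
164 [[0.569, 0.013, 0.287], [0.568, -0.031, 0.288], [0.568, -0.075, 0.288]]
166 [[0.564, 0.013, 0.288], [0.564, -0.031, 0.286], [nan, nan, nan]]
168 [[0.56, 0.013, 0.287], [0.56, -0.031, 0.285], [0.559, -0.075, 0.287]]
170 [[0.565, 0.01, 0.244], [0.564, -0.036, 0.246], [0.564, -0.081, 0.245]]
172 [[0.56, 0.01, 0.246], [0.559, -0.035, 0.249], [0.558, -0.081, 0.25]]
174 [[0.555, 0.011, 0.25], [0.554, -0.035, 0.249], [0.553, -0.08, 0.252]]
[[ 0.47373975  0.58664552]
 [-0.11644016  0.0612763 ]
 [ 0.23500977  0.29080315]]
```

View pics/crop.png

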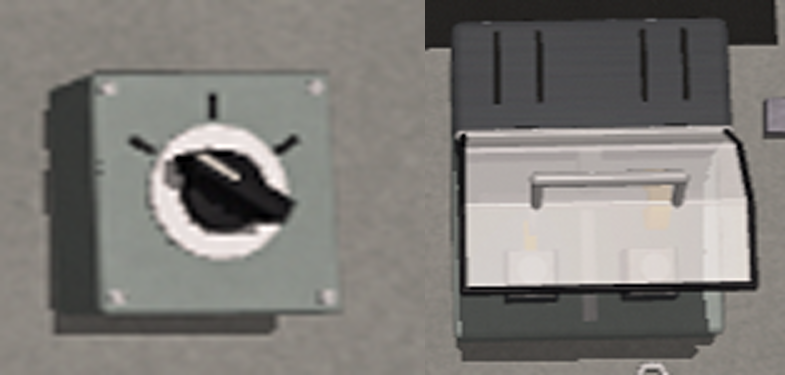

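```bash
cat >> h.py <<'E'
def rot(phi,tilt=0):
    """tool down, tool x at yaw phi; tilt leans the tool body about world y towards +x"""
    c,s=np.cos(phi),np.sin(phi); x=np.array([c,s,0]); z=np.array([0,0,-1.]); R=np.c_[x,np.cross(z,x),z]
    ct,st=np.cos(tilt),np.sin(tilt); return np.array([[ct,0,st],[0,1,0],[-st,0,ct]])@R
E
python3 - <<'E'
from h import *
H=np.array([.635,-.031,.165]); r=.138
def pose(a,tilt,phi,back=.010):
    R=rot(phi,tilt); b=H+r*np.array([-np.cos(a),0,np.sin(a)]); return b-R[:,2]*back,R
a0=np.arctan2(.281-.165,.635-.564)
best=None
for phi in(np.pi/2,-np.pi/2):
    for e in(.13,.010): p,R=pose(a0,.45,phi,e); print(phi,e,np.round(p,3),ctrl.ik(p,R))
    p,R=pose(.07,0,phi); print(ctrl.ik(p,R))
E
```

```text
1.5707963267948966 0.13 [ 0.62  -0.031  0.4  ] [ 0.17280908  0.57534537 -0.36686753  1.34460875  0.11786612  1.70034615
 -0.1949878 ]
1.5707963267948966 0.01 [ 0.567 -0.031  0.292] [ 0.22190165  0.5886356  -0.41786249  1.6087494   0.14903889  1.43755516
 -0.23734059]
[ 0.24995897  0.43829281 -0.40915945  2.14849652  0.29995244  0.60823555
 -0.37275749]
-1.5707963267948966 0.13 [ 0.62  -0.031  0.4  ] [-0.5669289   0.76850149  1.1144713   1.40095228 -0.45221432  1.77415411
 -2.58722585]
-1.5707963267948966 0.01 [ 0.567 -0.031  0.292] [-0.62323486  0.80948903  1.11472053  1.667107   -0.49907903  1.53438069
 -2.51037785]
[-0.74832602  0.67090465  1.11385411  2.20540193 -0.87266436  0.81584261
 -2.19484146]
```

```bash
python3 - <<'E'
from h import *
H=np.array([.635,-.031,.165]); r=.138
def pose(a,tilt,back=.010):
    R=rot(np.pi/2,tilt); b=H+r*np.array([-np.cos(a),0,np.sin(a)]); return b-R[:,2]*back,R
a0=np.arctan2(.281-.165,.635-.564)
ctrl.move_pose(*pose(a0,.45,.13))
print("down stop",ctrl.servo_line(pose(a0,.45)[0],velocity=.12,force_limit=8))
ctrl.grab(30); print("w",ctrl.read_grip_width(),ctrl.read_grasp_force(),ctrl.read_contact_force(),ctrl.read_t())
if abs(ctrl.read_grip_width()-.012)<.004:
    for k in np.linspace(0,1,9)[1:]:
        p,R=pose(a0+(.05-a0)*k,.45*(1-k))
        s=ctrl.servo_line(p,R,velocity=.08,force_limit=35); print(round(k,2),s,np.round(ctrl.read_contact_force(),1),np.round(ctrl.read_tcp_pos()-p,4))
        if s: break
print(ctrl.read_t())
c=ctrl.camera("top"); cv2.imwrite("pics/top1.png",c["frame"][...,::-1])
c=ctrl.camera("side"); cv2.imwrite("pics/side1.png",c["frame"][...,::-1])
E
```

```text
down stop False
w 0.011295564259264045 29.999431371688843 [ 0.44276933  1.2322586  -1.42466278] 6.3
0.12 False [-0.4  1.  -4.5] [-0.0002 -0.     -0.0001]
0.25 False [-1.2  0.5 -3.1] [-0.0001  0.0001 -0.    ]
0.38 False [-1.4  0.4 -4.3] [0.     0.0001 0.0001]
0.5 False [-1.6  0.9 -3.5] [-0.      0.0001  0.0001]
0.62 False [-1.6  1.4 -2.9] [-0.      0.0001  0.0002]
0.75 False [-3.2  2.1 -3.9] [-0.0001  0.0001  0.0002]
0.88 False [-4.2  1.4 -3.6] [-0.0002  0.      0.0002]
1.0 False [-3.   2.6 -4.3] [-0.0003 -0.     -0.    ]
9.1833
```

View pics/side1.png

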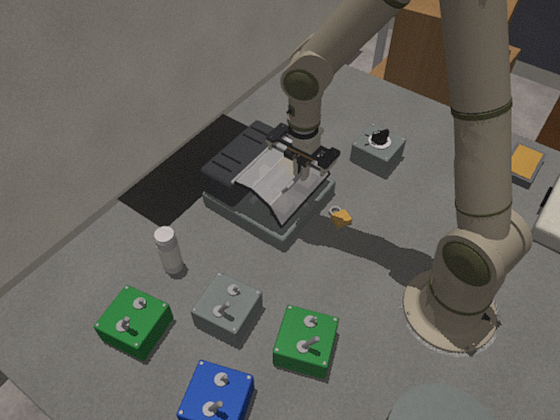

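The side view shows the guard near its stop, with the bar in the jaws at about (300,160) and the padlock untouched at (340,215). I'll press on until I feel the stop, then release.

```bash
python3 - <<'E'
from h import *
p=np.array(ctrl.read_tcp_pos())
print(ctrl.servo_line(p-[0,0,.015],velocity=.03,force_limit=15),ctrl.read_tcp_pos()-p,ctrl.read_contact_force())
ctrl.pause(.3); print(ctrl.read_tcp_pos())
ctrl.open_gripper(); p=np.array(ctrl.read_tcp_pos())
ctrl.servo_line(p+[0,0,.10],velocity=.2)
print(ctrl.read_t())
A=np.array([.425,-.377])
for base in(0,np.pi):
    for k in(0,1): print(base,k,ctrl.ik([*A,.2],rot(np.radians(56.8)-k+base)),ctrl.ik([*A,.117],rot(np.radians(56.8)-k+base)))
c=ctrl.camera("top"); P=cloud(c)
q=P[(abs(P[...,0]-.5)<.05)&(abs(P[...,1]+.03)<.07)&(P[...,2]<.25)]; b=q[q[:,2]>.17]; print(len(b),b.mean(0) if len(b) else 0, q[:,2].max())
cv2.imwrite("pics/top2.png",c["frame"][...,::-1])
E
```

```text
True [-1.05324138e-04  4.89691737e-05 -5.62399707e-04] [-1.63733195  0.45932728  6.71174387]
[ 0.49677052 -0.03098596  0.18128726]
11.7917
0 0 [ 0.74195742  0.46723793 -0.16348418  1.99599829  0.11584449  0.6870285
 -0.07344099] [ 0.72961429  0.58544109 -0.15061998  2.05900353  0.17109881  0.50861227
 -0.1254483 ]
0 1 [ 0.60064126  0.46287603  0.0353615   2.00509484 -0.0252959   0.67402761
 -0.92739925] [ 0.63144352  0.58239142 -0.0082874   2.06547812  0.00961786  0.49375818
 -0.9633962 ]
3.141592653589793 0 [ 1.23371741  0.61355723 -0.91131176  1.96593196  0.63406423  0.87587507
  2.54382541] [ 1.18429095  0.72661795 -0.85399912  2.03016153  0.81039322  0.76323349
  2.38782373]
3.141592653589793 1 [ 1.07848087  0.5359111  -0.65404855  1.97489711  0.45736701  0.78034101
  1.72137884] [ 1.03141928  0.64850875 -0.60035212  2.03945279  0.61219114  0.63573975
  1.57977073]
99 [0.49654351 0.01097041 0.17839303] 0.18349657564881838
```

```bash
python3 - <<'E'
from h import *
A=np.array([.425,-.377]); f0=np.radians(56.8)
ctrl.move_pose([*A,.2],rot(f0))
print("stop",ctrl.servo_line([*A,.118],velocity=.1,force_limit=8))
ctrl.grab(15); ctrl.pause(.2); print("w",ctrl.read_grip_width(),np.round(ctrl.read_contact_force(),1),ctrl.read_t())
if abs(ctrl.read_grip_width()-.014)<.005:
    for k in np.linspace(0,1.0,6)[1:]:
        ctrl.move_pose([*A,.118],rot(f0-k)); print(k,np.round(ctrl.read_contact_force(),1),np.round(ctrl.read_wrist_torque(),2))
    ctrl.open_gripper(); ctrl.servo_line([*A,.22],velocity=.2); 
print(ctrl.read_t())
E
```

```text
stop False
w 0.013953820026380018 [ 3.9 -2.9 -5. ] 15.5583
0.2 [ 4.1 -3.5 -5.5] [-0.79 -1.03  0.15]
0.4 [ 4.4 -3.9 -5.1] [-0.95 -0.96  0.23]
0.6000000000000001 [ 3.2 -4.8 -4.1] [-1.25 -0.7  -0.05]
0.8 [ 2.1 -5.5 -3.5] [-1.27 -0.42 -0.17]
1.0 [ 1.2 -6.4 -3. ] [-1.3  -0.29  0.04]
18.8167
```

```bash
python3 - <<'E'
from h import *
y=np.radians(8.4); ctr=np.array([.451,.3495]); bx=np.array([np.cos(y),np.sin(y)]); by=np.array([-bx[1],bx[0]])
pv=ctr+.033*by
ctrl.servo_line([.425,-.377,.33],velocity=.25)
s=pv-.075*bx; print(s,ctrl.ik([*s,.3],rot(y)),ctrl.ik([*s,.137],rot(y)),ctrl.ik([*(pv+.012*bx),.137],rot(y)))
ctrl.move_pose([*s,.33],rot(y)); ctrl.grab(10)
c=ctrl.camera("top"); P=cloud(c); print(ctrl.read_t())
m=(np.hypot(P[...,0]-.425,P[...,1]+.377)<.05)&(P[...,2]>.108)&(P[...,2]<.125)
print(cv2.minAreaRect((P[m][:,:2]*1000).astype(np.float32)))
a=cv2.resize(c["frame"][195:270,395:480,::-1],(425,375),interpolation=2); b=cv2.resize(c["frame"][100:240,245:380,::-1],(360,375),interpolation=2)
cv2.imwrite("pics/chk.png",np.hstack([a,b]))
E
```

```text
[0.37198384 0.37118976] [-0.44156937  0.34121712 -0.59241949  1.9577513   0.23868362  0.91132599
 -2.5789829 ] [-0.89056977  0.51463763 -0.00249619  2.14740915  0.00266305  0.47954865
 -2.31929396] [-0.68618846  0.58252185 -0.15612271  1.97920512  0.15413346  0.59097896
 -2.36937849]
23.5583
((430.80743408203125, -379.7092590332031), (15.974163055419922, 59.34400939941406), 88.52749633789062)
```

View pics/chk.png

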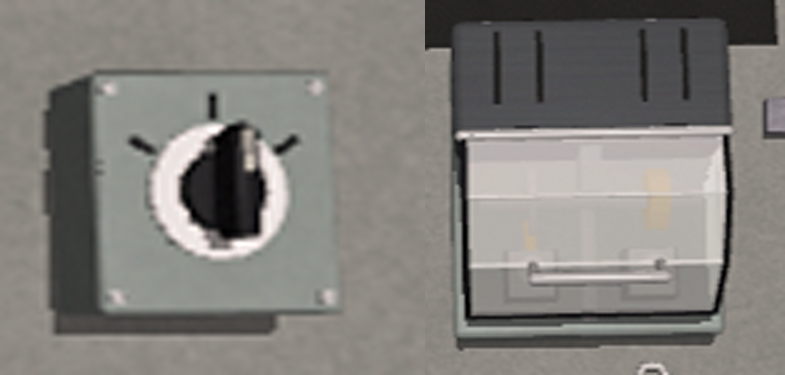

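The crop shows the selector pointing at its middle mark, with the nose at (245,130), and the guard down with its bar at (600,275). Next is the motor toggle.

```bash
python3 - <<'E'
from h import *
y=np.radians(8.4); ctr=np.array([.451,.3495]); bx=np.array([np.cos(y),np.sin(y)]); by=np.array([-bx[1],bx[0]])
pv=ctr+.033*by; s=pv-.075*bx
print(ctrl.read_grip_width(),ctrl.servo_line([*s,.14],velocity=.2,force_limit=8))
print(ctrl.servo_line([*(pv+.014*bx),.14],velocity=.08,force_limit=25),np.round(ctrl.read_contact_force(),1),ctrl.read_tcp_pos())
ctrl.servo_line([*(pv-.03*bx),.14],velocity=.15)
ctrl.servo_line([*(pv-.03*bx),.33],velocity=.25)
ctrl.move_pose([.40,.10,.40],rot(y)); print(ctrl.read_t())
c=ctrl.camera("top")
cv2.imwrite("pics/end.png",cv2.resize(c["frame"][100:345,55:480,::-1],(800,461)))
E
```

```text
0.000665619357178869 False
True [-5.8 -0.8  7. ] [0.4536952  0.38293992 0.13927302]
28.125
```

View pics/end.png

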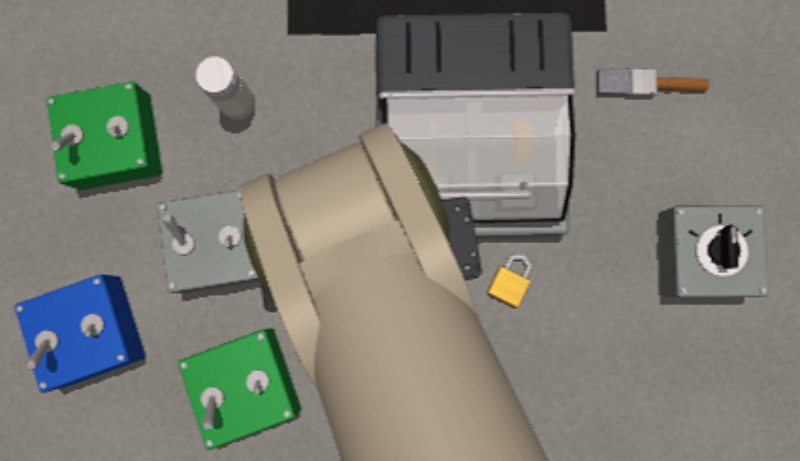

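The motor toggle on the grey box now leans away: its tip is at (168,218) and its pivot at (182,243). The lamp toggle still leans as before, the bystanders haven't moved, and the arm is clear.

```bash
python3 -c "
from rig import ctrl
print(ctrl.read_contact_force(), ctrl.sign_off())"
```

```text
the job is handed in; nothing more can be done
[ 0.41865814 -0.22622536  0.04753325] None
```

I handed the job in at about 28 s of robot time: in the last pictures the guard is down, the selector is at its middle mark, the motor toggle is on, and the lamp toggle, padlock, brush and spray can look unmoved; the sign-off call returned no verdict.

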